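Put the edge burnisher in third gear

ROBOT

A 6-joint arm with a two-finger parallel gripper is mounted at the origin on a cart in front of the work surface, level with it; the furniture and walls round the work are solid. World frame = base frame: x ahead of the robot, y to its left, z up, the work surface at z = 0. Lengths are in mm, angles in rad, forces in N, time in s.
With the tool pointing down it reaches from about 350 to 1000 mm from the base axis. Payload 7.1 kg.
Tool frame: the origin (TCP) lies midway between the tips of the shut fingers; the grasp point (between the pads) lies 19 mm behind it; z points along the fingers, y is the direction in which the jaws open and shut (so a half turn about z gives the same grasp; the last joint's range is limited). The gripper opens to 85 mm and grips with 20 to 120 N. Pads are 22 mm wide; open, the fingers measure 114 mm over their backs; the gripper's body (76 mm by 85 mm) begins 54 mm behind the grasp point. The pads swing forward as they close: fully open they stand 13 mm farther back than shut.
Start: joints at [1.154, 0.423, 1.63, -0, 1.089, -0.019], TCP at [242.087, 576.193, 231.319] pointing down, gripper open.
Joint ranges: [-3, 3], [-0.9, 2.11], [0.09, 2.58], [-1.31, 4.45], [0.11, 2.69], [-2.54, 2.54]. Speed limits (rad/s): [2.39, 2.39, 3.01, 3.14, 3.14, 3.14].

INTERFACE

Orientations are given as a unit quaternion [x, y, z, w].
In Python, from workcell import bot gives the robot as it stands.
- The arm moves only by the tool move_arm, never from a script. Its argument "plan" is a list of rows, each an object of numbers: "x", "y", "z": the shift along the tool's x, y, z in units of 40 mm (1.0 is 40 mm); "ax", "ay", "az": the turn, a rotation vector about the tool's x, y, z in units of 5 degrees (1.0 is 5 degrees); "gripper": the opening, from -1 (shut) to 1 (fully open), so that 0 is half open. A call has exactly 5 rows; each row shifts and turns the commanded pose from where the row before left it, along the tool's axes as they then stand; what a row does not reach is not made up. A row lasts 1/12 s, in which the tool goes at most 41.7 mm and 7.16 degrees, less where a joint would pass 70% of its speed; a pose out of reach is approached as far as the arm can. A call is refused whole if a number of a shift passes 1 or a number of a turn 1, either way. A call with a gripper value outside its range is refused whole. The fingers move at their own pace and stop on an object; "newtons" is the grip in N (left out, the last holds). Time passes only in rows, so rows that do not move let the fingers close, or fill a call up. It gives the time, the measured TCP pose, the force and the opening at its end, in the units of the state.
- bot.observe(): the state, without advancing time (a new reading comes with each control period).
- bot.capture(name): name is "scene" or "top" or "wrist"; returns a dict with "img" (420x560x3 uint8, blue, green, red), "z_map" (420x560 float32, mm along the optical axis (not along the pixel's ray), 0 where there is no reading), "intrinsics" (3x3 intrinsics, pixels), "D" ([k1, k2, p1, p2, k3] as OpenCV has them; the pictures are not rectified), "cam_to_world" (4x4, takes a point from camera to world coordinates); the wrist camera has in their place "tool_from_camera" (4x4, takes a point from camera to tool coordinates, whose origin is the TCP and whose axes are the flange's). Camera axes: x right, y down, z forward; pixel columns grow to the right and rows downward; lengths in mm; the calibration is good to about 2 mm. A picture is of the moment at which its call begins: read the wrist's pose just before it.
- bot.close_job(): hands the job in, once; it reports no verdict.
The state is a dict: "time_s": time; "q": joint angles; "joint_velocities": joint speeds; "joint_efforts": joint torques, N m; "tool_pos": TCP position; "ee_rot": TCP orientation; "contact_force": force on the tool from outside, world axes, zero at the start; "moment": the same for the moment, N m; "finger_gap": finger opening in mm.
Only numpy, scipy, OpenCV 4.12 (cv2) and the standard library are available. Lean on these libraries where they do the work, as an engineer would, in place of code of your own. Each camera call takes 0.05 s, during which the arm holds its last target. There are 200 camera calls.

TASK

Set the edge burnisher on the counter to third speed. With closed fingertips, and without gripping the lever, gently push its gear lever across to the right until it lines up with the third slot (three red dots), then push it forward, away from the robot, until it is fully home in that slot. Do not let it go into any other slot on the way, leave the spools, tin, awl, block and loupe as they are, and take the hand away at the end.

Things in the scene. Friction and masses are not known exactly. Their poses are not given: they have to be found in the camera images.
- machine: edge burnisher, fixed on the counter, turned at most 20 deg: green gearbox on a grey base 170 x 190 mm, motor on its right (to y = -185 mm), wooden burnishing wheel on its left (to y = +190 mm). Origin: centre of the underside, at counter level. x = forward (away from the robot), y = left, z = up. Nothing but the lever rises above 92 mm
- gate (a point): middle of the aluminium gate plate (120 x 106 mm) on the gearbox, 91 mm above the machine's origin. A neutral channel runs across (machine y), 15 mm wide; three slots 14 mm wide cross it, each open forward and backward: first at y = +23 mm (one red dot at its forward end), second at y = 0 (two dots), third at y = -23 mm (three dots)
- across (a joint): sideways lean of the gear lever, rad: 0 = middle (second slot), +0.33 = right, in line with the third slot (its stop is at 0.34), -0.33 = left, in line with the first slot. The axis is the machine's x axis, 20 mm above the counter. The stops give a little. It stays where it is left; moving the knob takes about 1 N
- shift (a joint): fore-and-aft lean of the lever, rad: 0 = in the neutral channel, +0.34 = fully forward in a slot (stop), -0.34 = fully backward (stop). Its axis is the leaning carriage's y axis through the same pivot, (0, 0, 20 mm) in the machine's frame. The stops give a little. It stays where it is left; moving the knob takes about 1 N
- knob (a point): centre of the black knob on top of the gear lever, 165 mm from the pivot; the knob is round, 36 mm in diameter and 44 mm long along the lever, on a steel rod 10 mm thick. Upright, the centre is 185 mm above the counter; it moves 53 mm sideways from one slot to the next and 55 mm from neutral to the end of a slot
- spool_red: red thread spool, standing, diameter 40 mm, 60 mm high, loose; to be left alone. Origin: centre of the underside as it lies
- spool_tan: tan thread spool, standing, diameter 40 mm, 60 mm high, loose; to be left alone. Origin: centre of the underside as it lies
- wax_tin: round golden wax tin, diameter 62 mm, 25 mm high, loose; to be left alone. Origin: centre of the underside as it lies
- awl: awl with a brown wooden handle, lying, 145 mm long (along its y), 28 mm thick, loose; to be left alone. Origin: centre of the underside as it lies
- block_wood: beech sanding block, 60 x 110 x 35 mm, loose; to be left alone. Origin: centre of the underside as it lies
- loupe: black loupe, diameter 34 mm, 27 mm high, loose; to be left alone. Origin: centre of the underside as it lies

How it is judged:
By the outcome, as a careful person would: the job done as asked, in the order asked, and still so for the second after the job is handed in, with the robot touching nothing.
It also fails if it takes over 42 s, if anything falls off the work surface, if the arm or the gripper's body presses on something with over 40 N, if the wrist force passes 120 N, or if a joint passes its speed limit or range.

## Working session

There is one attempt and no reset: what is moved stays moved. The work goes in short steps, Python scripts to look and compute and a tool call to move; the robot and the scene stay as the last step left them, time stands still between calls to the robot, and variables do not carry over. Pictures are saved under pics/ and viewed, about 8 in all and at most 12, crops included, and the job is handed in when it is done.

Besides the shell and the picture viewer there is one more tool, called after "Call:" as a command line: name --argument value ..., lists and objects as JSON in quotes. move_arm: Moves the arm, as the interface text tells. Its arguments: {"type":"object","properties":{"plan":{"type":"array"},"newtons":{"type":"number"}},"required":["plan"]}

```bash
mkdir -p pics; cat > h.py <<'E'
import numpy as np, cv2
from workcell import bot
from scipy.spatial.transform import Rotation as R
def px2w(c,u,v,z=None):
    K=np.array(c['intrinsics']);D=np.array(c['D'],float)
    n=cv2.undistortPoints(np.array([[[u,v]]],float),K,D)[0,0]
    if z is None:
        w=c['z_map'][int(v)-1:int(v)+2,int(u)-1:int(u)+2];w=w[w>0];z=np.median(w)
    T=np.array(c['cam_to_world'])
    return (T@np.array([n[0]*z,n[1]*z,z,1]))[:3]
E
python3 - <<'E'
from h import *
import pickle
s=bot.observe();print(s)
d={}
for n in('scene','top'):
    c=bot.capture(n);d[n]=c;cv2.imwrite(f'pics/{n}0.png',c['img']);print(n,np.round(c['cam_to_world'],2).tolist())
pickle.dump(d,open('d0.pkl','wb'))
E
```

```text
{'time_s': 0.0, 'q': array([ 1.15394027e+00,  4.23905349e-01,  1.63068041e+00,  1.45287458e-05,
        1.08861740e+00, -1.89816052e-02]), 'joint_velocities': array([-0.00165147,  0.001189  ,  0.00074003,  0.00022831, -0.0013286 ,
       -0.00046654]), 'joint_efforts': array([ 2.77338382e-03, -5.57390749e+01, -2.81743258e+01,  9.12272003e-05,
        7.34427682e-03, -2.84280077e-05]), 'tool_pos': array([241.90128394, 575.69111981, 230.50918958]), 'ee_rot': array([ 1.97630875e-01,  9.80276180e-01, -7.84816197e-04, -1.80375192e-04]), 'contact_force': array([-0.16585157,  0.68731675,  0.6157601 ]), 'moment': array([ 0.02455384, -0.00063441,  0.0389608 ]), 'finger_gap': 85.38474649923495}
scene [[-0.72, -0.31, 0.63, -229.86], [-0.7, 0.29, -0.65, 834.6], [0.02, -0.91, -0.42, 655.16], [0.0, 0.0, 0.0, 1.0]]
top [[0.02, -0.98, 0.18, 321.12], [-1.0, -0.02, -0.01, 31.83], [0.01, -0.18, -0.98, 1390.85], [0.0, 0.0, 0.0, 1.0]]
```

View pics/scene0.png

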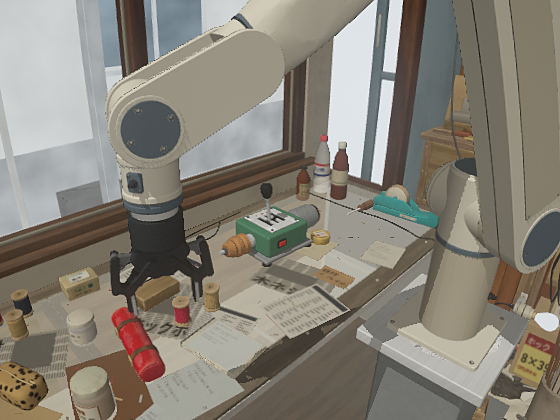

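View pics/top0.png

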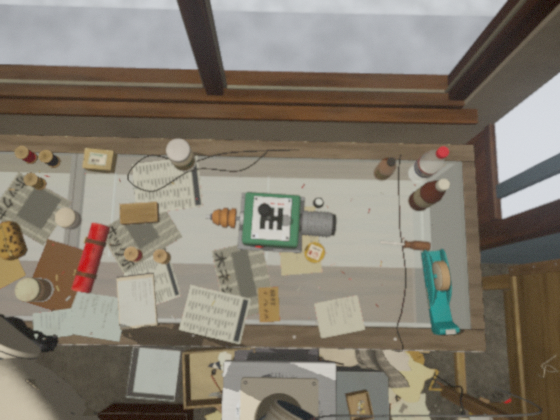

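The scene shows the machine mid-counter with the arm to its left. In the top view the machine is at about (271,220), with the motor on the right. I'll enlarge the gate.

```bash
python3 - <<'E'
from h import *
import pickle
d=pickle.load(open('d0.pkl','rb'))
a=cv2.resize(d['top']['img'][180:260,200:350],None,fx=5,fy=5,interpolation=cv2.INTER_CUBIC)
cv2.imwrite('pics/topc.png',a)
c=d['top']
for p in[(265,211),(271,220),(228,217),(317,223),(313,251),(318,202)]:print(p,px2w(c,*p).round(1))
E
```

```text
(265, 211) [546.2  48.7 203.9]
(271, 220) [543.6  32.9  82.9]
(228, 217) [551.6 155.4  72.1]
(317, 223) [537.9 -97.1  82. ]
(313, 251) [464.3 -91.3  25.3]
(318, 202) [ 611.2 -105.8   22.2]
```

View pics/topc.png

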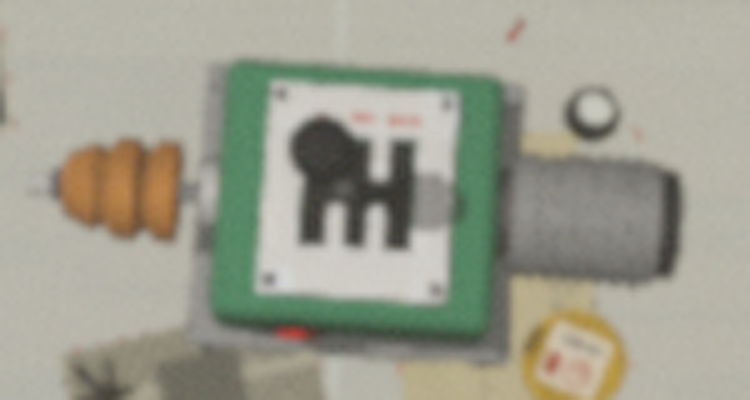

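```bash
cat >> h.py <<'E'
def onplane(c,u,v,h):
    a=px2w(c,u,v,500.);b=px2w(c,u,v,1000.)
    return a+(b-a)*(h-a[2])/(b[2]-a[2])
E
python3 - <<'E'
from h import *
import pickle
d=pickle.load(open('d0.pkl','rb'));c=d['top']
P=[onplane(c,200+u/5,180+v/5,91) for u,v in[(281,94),(447,104),(268,279),(436,290)]]
TL,TR,BL,BR=P
cen=sum(P)/4; y=(TL+BL-TR-BR)[:2]; x=(TL+TR-BL-BR)[:2]
print(np.round(P,1),cen, np.linalg.norm(x)/2,np.linalg.norm(y)/2,np.degrees(np.arctan2(-x[1],x[0])) , np.degrees(np.arctan2(-y[0],y[1])))
th=np.arctan2(x[1],x[0])/2+np.arctan2(-y[0],y[1])/2
print('th',np.degrees(th))
Rm=R.from_euler('z',th).as_matrix()
def tom(p):return Rm.T@(np.array(p)-[cen[0],cen[1],0])
for h in(195,205):print(onplane(c,200+320/5,180+148/5,h),tom(onplane(c,200+320/5,180+148/5,h)))
# knob pts via depth, scene and top
for n in d:
    c=d[n];zm=c['z_map'];pts=[]
    for v in range(420):
        for u in range(560):
            if zm[v,u]>0:
                pass
    v,u=np.nonzero(zm>0);K=np.array(c['intrinsics'])
    q=cv2.undistortPoints(np.stack([u,v],1).astype(float)[:,None],K,np.array(c['D'],float))[:,0]
    z=zm[v,u];X=np.stack([q[:,0]*z,q[:,1]*z,z,np.ones_like(z)],1)@np.array(c['cam_to_world']).T
    X=X[:,:3];M=(X-[cen[0],cen[1],0])@Rm
    m=(abs(M[:,0])<95)&(abs(M[:,1])<95)&(M[:,2]>110)&(M[:,2]<230)
    A=M[m];print(n,len(A),A.min(0),A.max(0),np.median(A,0))
    g=A[A[:,2]>165];print(g.mean(0), A[A[:,2]<155].mean(0) if (A[:,2]<155).any() else '')
    # green body yaw check
    b=(abs(M[:,0])<53)&(abs(M[:,1])<60)&(M[:,2]>85)&(M[:,2]<97);print('platez',np.median(M[b,2]))
E
```

```text
[[602.2  75.9  91. ]
 [598.4 -18.   91. ]
 [496.6  80.5  91. ]
 [492.3 -13.3  91. ]] [547.35263384  31.2910405   91.        ] 105.91585058970666 93.93424931892002 2.506573258517046 -2.4723908635273446
th -2.489482061022195
[551.5034517   51.49132298 195.        ] [  3.26948113  20.36151257 195.        ]
[549.57689651  51.3268845  205.        ] [  1.35188675  20.11354746 205.        ]
scene 220 [-16.6301177    6.23095999 110.22586855] [ 14.60141884  40.36751387 206.48879908] [ -4.23798316  22.73845761 184.44818789]
[ -5.26214806  26.1338444  190.86678467] [ -0.99333175  15.22907243 132.31498329]
platez 90.75644503771512
top 159 [-12.36033173   4.5392418  120.37633273] [ 21.36974797  38.83588693 209.74323711] [  2.43442536  20.31938522 201.84834521]
[  3.04660699  20.9083452  200.4319512 ] [  0.2594046   12.10256076 124.46033527]
platez 89.5833744690418
```

Call:
move_arm --plan '[{"az":-0.8,"gripper":-1},{"az":-0.8,"gripper":-1},{"az":-0.8,"gripper":-1},{"az":-0.8,"gripper":-1},{"az":-0.85,"gripper":-1}]' --newtons 40

```text
schema error: expected keys x, y, z, ax, ay, az, gripper
```

Call:
move_arm --plan '[{"x":-0.4,"y":-0.5,"gripper":-1},{"x":-0.55,"y":-0.75,"gripper":-1},{"x":-0.55,"y":-0.75,"gripper":-1},{"x":-0.55,"y":-0.75,"gripper":-1},{"x":-0.55,"y":-0.75,"gripper":-1}]'

```text
schema error: expected keys x, y, z, ax, ay, az, gripper
```

Call:
move_arm --plan '[{"x":-0.55,"y":-0.75,"gripper":-1},{"x":-0.55,"y":-0.75,"gripper":-1},{"x":-0.55,"y":-0.75,"gripper":-1},{"x":-0.55,"y":-0.75,"gripper":-1},{"x":-0.55,"y":-0.75,"gripper":-1}]'

```text
schema error: expected keys x, y, z, ax, ay, az, gripper
```

Call:
move_arm --plan '[{"x":0,"y":0,"z":0,"ax":0,"ay":0,"az":-0.8,"gripper":-1},{"x":0,"y":0,"z":0,"ax":0,"ay":0,"az":-0.8,"gripper":-1},{"x":0,"y":0,"z":0,"ax":0,"ay":0,"az":-0.8,"gripper":-1},{"x":0,"y":0,"z":0,"ax":0,"ay":0,"az":-0.8,"gripper":-1},{"x":0,"y":0,"z":0,"ax":0,"ay":0,"az":-0.85,"gripper":-1}]' --newtons 40

```text
time_s: 0.52
tool_pos: [242.0, 575.9, 230.8]
ee_rot: [0.02, 1.0, -0.0, -0.0]
contact_force: [0.5, 0.0, 0.6]
finger_gap: 25.7
```

Call:
move_arm --plan '[{"x":-0.4,"y":-0.5,"z":0,"ax":0,"ay":0,"az":0,"gripper":-1},{"x":-0.55,"y":-0.75,"z":0,"ax":0,"ay":0,"az":0,"gripper":-1},{"x":-0.55,"y":-0.75,"z":0,"ax":0,"ay":0,"az":0,"gripper":-1},{"x":-0.55,"y":-0.75,"z":0,"ax":0,"ay":0,"az":0,"gripper":-1},{"x":-0.55,"y":-0.75,"z":0,"ax":0,"ay":0,"az":0,"gripper":-1}]'

```text
time_s: 0.93
tool_pos: [340.1, 430.1, 231.0]
ee_rot: [0.022, 1.0, -0.0, -0.0]
contact_force: [0.3, -0.1, 0.1]
finger_gap: 0.0
```

Call:
move_arm --plan '[{"x":-0.55,"y":-0.75,"z":0,"ax":0,"ay":0,"az":0,"gripper":-1},{"x":-0.55,"y":-0.75,"z":0,"ax":0,"ay":0,"az":0,"gripper":-1},{"x":-0.55,"y":-0.75,"z":0,"ax":0,"ay":0,"az":0,"gripper":-1},{"x":-0.55,"y":-0.75,"z":0,"ax":0,"ay":0,"az":0,"gripper":-1},{"x":-0.4,"y":-0.5,"z":0,"ax":0,"ay":0,"az":0,"gripper":-1}]'

```text
time_s: 1.35
tool_pos: [438.3, 284.5, 231.1]
ee_rot: [0.023, 1.0, -0.0, -0.0]
contact_force: [0.5, 0.1, 0.4]
finger_gap: 0.4
```

Call:
move_arm --plan '[{"x":-0.6,"y":-0.78,"z":0,"ax":0,"ay":0,"az":0,"gripper":-1},{"x":-0.6,"y":-0.78,"z":0,"ax":0,"ay":0,"az":0,"gripper":-1},{"x":-0.6,"y":-0.78,"z":0,"ax":0,"ay":0,"az":0,"gripper":-1},{"x":-0.6,"y":-0.78,"z":0,"ax":0,"ay":0,"az":0,"gripper":-1},{"x":-0.6,"y":-0.78,"z":0,"ax":0,"ay":0,"az":0,"gripper":-1}]'

```text
time_s: 1.77
tool_pos: [551.0, 124.2, 231.1]
ee_rot: [0.022, 1.0, -0.0, -0.0]
contact_force: [0.9, 0.7, 0.8]
finger_gap: -0.2
```

Call:
move_arm --plan '[{"x":0,"y":0,"z":0.5,"ax":0,"ay":0,"az":0,"gripper":-1},{"x":0,"y":0,"z":0.5,"ax":0,"ay":0,"az":0,"gripper":-1},{"x":0,"y":0,"z":0.5,"ax":0,"ay":0,"az":0,"gripper":-1},{"x":0,"y":0,"z":0.4,"ax":0,"ay":0,"az":0,"gripper":-1},{"x":0,"y":0,"z":0,"ax":0,"ay":0,"az":0,"gripper":-1}]'

```text
time_s: 2.18
tool_pos: [548.0, 125.3, 151.9]
ee_rot: [0.022, 1.0, -0.001, -0.003]
contact_force: [-0.8, 0.1, -0.4]
finger_gap: -0.1
```

```bash
cat >> h.py <<'E'
cen=np.array([547.4,31.3,0]);Rm=R.from_euler('z',-2.49,degrees=True).as_matrix()
def st():
    s=bot.observe();print(round(s['time_s'],2),'tcp_m',(Rm.T@(s['tool_pos']-cen)).round(1),'F_m',(Rm.T@s['contact_force']).round(1),'w',s['tool_pos'].round(1),'gap',round(s['finger_gap'],1));return s
def knob(n):
    c=bot.capture(n);zm=c['z_map'];v,u=np.nonzero(zm>0)
    q=cv2.undistortPoints(np.stack([u,v],1).astype(float)[:,None],np.array(c['intrinsics']),np.array(c['D'],float))[:,0]
    z=zm[v,u];X=np.stack([q[:,0]*z,q[:,1]*z,z,np.ones_like(z)],1)@np.array(c['cam_to_world']).T
    M=(X[:,:3]-cen)@Rm
    m=(abs(M[:,0])<95)&(abs(M[:,1])<85)&(M[:,2]>105)&(M[:,2]<212)&(c['img'].max(2)[v,u]<110)
    return c,M[m]
E
python3 - <<'E'
from h import *
st()
o=[]
for n in('scene','top'):
    c,M=knob(n);o.append(c['img'][150:290,190:390] if n=='scene' else c['img'][160:300,180:380])
cv2.imwrite('pics/a1.png',cv2.resize(np.hstack(o),None,fx=2,fy=2,interpolation=cv2.INTER_CUBIC))
E
```

```text
2.18 tcp_m [ -3.5  93.9 151.9] F_m [-0.8  0.1 -0.4] w [548.  125.3 151.9] gap -0.1
```

View pics/a1.png

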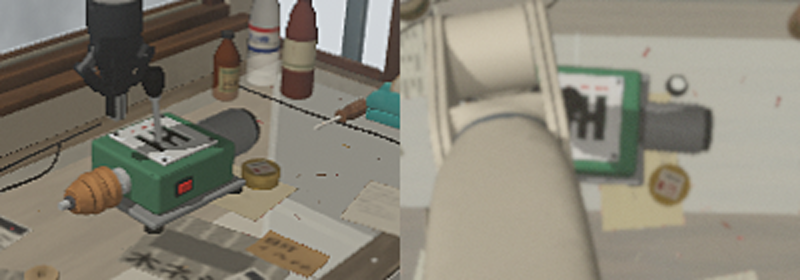

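The fingertips are left of the knob, but the gripper's knuckles bulge at about knob-top height. I'll measure that outline from the depth map.

```bash
python3 - <<'E'
from h import *
s=st();c=bot.capture('scene');zm=c['z_map'];v,u=np.nonzero(zm>0)
q=cv2.undistortPoints(np.stack([u,v],1).astype(float)[:,None],np.array(c['intrinsics']),np.array(c['D'],float))[:,0]
z=zm[v,u];X=np.stack([q[:,0]*z,q[:,1]*z,z,np.ones_like(z)],1)@np.array(c['cam_to_world']).T
M=(X[:,:3]-cen)@Rm
t=Rm.T@(s['tool_pos']-cen);D=M-t
for h in range(-4,90,6):
    a=D[(D[:,2]>=h)&(D[:,2]<h+6)&(abs(D[:,0])<50)&(D[:,1]<70)&(D[:,1]>-100)]
    k=a[a[:,1]<-48];g=a[a[:,1]>=-48]
    print(h,len(g),'grip x',g[:,0].min().round(),g[:,0].max().round(),'y',g[:,1].min().round(),g[:,1].max().round(),'| knob y',(k[:,1].min().round(),k[:,1].max().round()) if len(k) else '')
E
```

```text
2.28 tcp_m [ -1.5  94.7 154.9] F_m [-0.2  0.7 -0.7] w [550.  126.  154.9] gap 0.2
-4 1 grip x -1.0 -1.0 y 4.0 4.0 | knob y (np.float64(-81.0), np.float64(-75.0))
2 9 grip x -14.0 5.0 y -4.0 10.0 | knob y (np.float64(-83.0), np.float64(-71.0))
8 25 grip x -15.0 6.0 y -13.0 13.0 | knob y (np.float64(-82.0), np.float64(-66.0))
14 16 grip x -16.0 5.0 y -13.0 14.0 | knob y (np.float64(-81.0), np.float64(-63.0))
20 26 grip x -14.0 5.0 y -14.0 13.0 | knob y (np.float64(-82.0), np.float64(-59.0))
26 22 grip x -14.0 4.0 y -13.0 15.0 | knob y (np.float64(-85.0), np.float64(-58.0))
32 20 grip x -16.0 4.0 y -14.0 13.0 | knob y (np.float64(-82.0), np.float64(-56.0))
38 14 grip x -15.0 -6.0 y -9.0 15.0 | knob y (np.float64(-84.0), np.float64(-58.0))
44 32 grip x -16.0 8.0 y -29.0 29.0 | knob y (np.float64(-86.0), np.float64(-58.0))
50 55 grip x -17.0 7.0 y -37.0 36.0 | knob y (np.float64(-84.0), np.float64(-69.0))
56 57 grip x -16.0 10.0 y -39.0 40.0 | knob y 
62 54 grip x -18.0 18.0 y -48.0 45.0 | knob y 
68 67 grip x -21.0 16.0 y -48.0 50.0 | knob y (np.float64(-50.0), np.float64(-50.0))
74 62 grip x -20.0 10.0 y -46.0 55.0 | knob y (np.float64(-55.0), np.float64(-50.0))
80 61 grip x -21.0 12.0 y -47.0 59.0 | knob y (np.float64(-57.0), np.float64(-48.0))
86 79 grip x -20.0 12.0 y -48.0 62.0 | knob y (np.float64(-63.0), np.float64(-49.0))
```

Call:
move_arm --plan '[{"x":-0.03,"y":0,"z":-0.2,"ax":0,"ay":0,"az":0,"gripper":-1},{"x":0,"y":0,"z":-0.2,"ax":0,"ay":0,"az":0,"gripper":-1},{"x":0,"y":-0.3,"z":0,"ax":0,"ay":0,"az":0,"gripper":-1},{"x":0,"y":-0.3,"z":0,"ax":0,"ay":0,"az":0,"gripper":-1},{"x":0,"y":-0.1,"z":0,"ax":0,"ay":0,"az":0,"gripper":-1}]'

```text
time_s: 2.75
tool_pos: [550.3, 96.3, 172.0]
ee_rot: [0.022, 1.0, -0.0, 0.0]
contact_force: [0.0, -0.7, -0.3]
finger_gap: -0.3
```

Call:
move_arm --plan '[{"x":0,"y":-0.1,"z":0,"ax":0,"ay":0,"az":0,"gripper":-1},{"x":0,"y":-0.1,"z":0,"ax":0,"ay":0,"az":0,"gripper":-1},{"x":0,"y":-0.1,"z":0,"ax":0,"ay":0,"az":0,"gripper":-1},{"x":0,"y":-0.1,"z":0,"ax":0,"ay":0,"az":0,"gripper":-1},{"x":0,"y":-0.1,"z":0,"ax":0,"ay":0,"az":0,"gripper":-1}]'

```text
time_s: 3.17
tool_pos: [549.5, 77.8, 171.2]
ee_rot: [0.022, 1.0, 0.0, -0.0]
contact_force: [0.4, 0.6, 0.6]
finger_gap: 0.1
```

```bash
python3 - <<'E'
from h import *
st()
c=bot.capture('scene');cv2.imwrite('pics/a2.png',cv2.resize(c['img'][150:270,200:340],None,fx=4,fy=4,interpolation=cv2.INTER_CUBIC))
E
```

```text
3.17 tcp_m [1.000e-01 4.660e+01 1.712e+02] F_m [0.4 0.6 0.6] w [549.5  77.8 171.2] gap 0.1
```

View pics/a2.png

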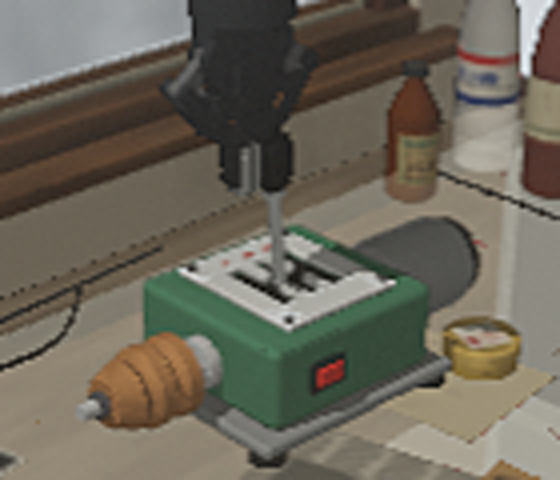

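Fingers are at the knob's left face and the rod is still in neutral. I'll push on slowly.

Call:
move_arm --plan '[{"x":0,"y":-0.1,"z":0,"ax":0,"ay":0,"az":0,"gripper":-1},{"x":0,"y":-0.1,"z":0,"ax":0,"ay":0,"az":0,"gripper":-1},{"x":0,"y":-0.1,"z":0,"ax":0,"ay":0,"az":0,"gripper":-1},{"x":0,"y":-0.1,"z":0,"ax":0,"ay":0,"az":0,"gripper":-1},{"x":0,"y":-0.1,"z":0,"ax":0,"ay":0,"az":0,"gripper":-1}]'

```text
time_s: 3.63
tool_pos: [548.6, 57.7, 171.3]
ee_rot: [0.022, 1.0, -0.0, 0.0]
contact_force: [-0.0, 1.3, -0.1]
finger_gap: 0.3
```

Call:
move_arm --plan '[{"x":0,"y":-0.1,"z":0.02,"ax":0,"ay":0,"az":0,"gripper":-1},{"x":0,"y":-0.1,"z":0.02,"ax":0,"ay":0,"az":0,"gripper":-1},{"x":0,"y":-0.1,"z":0.02,"ax":0,"ay":0,"az":0,"gripper":-1},{"x":0,"y":-0.1,"z":0.02,"ax":0,"ay":0,"az":0,"gripper":-1},{"x":0,"y":-0.1,"z":0.02,"ax":0,"ay":0,"az":0,"gripper":-1}]'

```text
time_s: 4.05
tool_pos: [547.6, 37.7, 167.2]
ee_rot: [0.022, 1.0, -0.0, -0.0]
contact_force: [0.2, 1.3, -0.1]
finger_gap: 0.5
```

```bash
python3 - <<'E'
from h import *
st()
a=bot.capture('scene')['img'][150:270,210:330];b=bot.capture('top')['img'][170:270,215:335]
cv2.imwrite('pics/a3.png',np.hstack([cv2.resize(i,(400,int(400/i.shape[1]*i.shape[0])),interpolation=cv2.INTER_CUBIC)[:333] for i in(a,b)]))
E
```

```text
4.05 tcp_m [ -0.    6.4 167.2] F_m [ 0.1  1.3 -0.1] w [547.6  37.7 167.2] gap 0.5
```

View pics/a3.png

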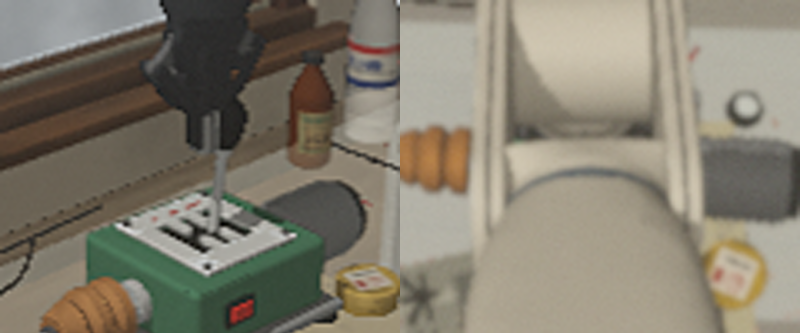

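The lever now leans right, still in the channel, with 1.3 N on the fingertips.

Call:
move_arm --plan '[{"x":0,"y":-0.1,"z":0.02,"ax":0,"ay":0,"az":0,"gripper":-1},{"x":0,"y":-0.1,"z":0.02,"ax":0,"ay":0,"az":0,"gripper":-1},{"x":0,"y":-0.1,"z":0.02,"ax":0,"ay":0,"az":0,"gripper":-1},{"x":0,"y":-0.1,"z":0.02,"ax":0,"ay":0,"az":0,"gripper":-1},{"x":0,"y":-0.1,"z":0.02,"ax":0,"ay":0,"az":0,"gripper":-1}]'

```text
time_s: 4.57
tool_pos: [546.8, 17.7, 163.3]
ee_rot: [0.022, 1.0, -0.0, 0.0]
contact_force: [0.2, -0.4, -0.1]
finger_gap: 0.2
```

Call:
move_arm --plan '[{"x":0,"y":-0.03,"z":0,"ax":0,"ay":0,"az":0,"gripper":-1},{"x":0,"y":-0.03,"z":0,"ax":0,"ay":0,"az":0,"gripper":-1},{"x":0,"y":-0.03,"z":0,"ax":0,"ay":0,"az":0,"gripper":-1},{"x":0,"y":-0.02,"z":0,"ax":0,"ay":0,"az":0,"gripper":-1},{"x":0,"y":-0.02,"z":0,"ax":0,"ay":0,"az":0,"gripper":-1}]'

```text
time_s: 4.98
tool_pos: [546.6, 12.9, 163.3]
ee_rot: [0.022, 1.0, 0.0, -0.0]
contact_force: [-0.2, 0.3, -0.7]
finger_gap: -0.1
```

Call:
move_arm --plan '[{"x":0,"y":-0.02,"z":0,"ax":0,"ay":0,"az":0,"gripper":-1},{"x":0,"y":-0.02,"z":0,"ax":0,"ay":0,"az":0,"gripper":-1},{"x":0,"y":-0.02,"z":0,"ax":0,"ay":0,"az":0,"gripper":-1},{"x":0,"y":0,"z":0,"ax":0,"ay":0,"az":0,"gripper":-1},{"x":0,"y":0,"z":0,"ax":0,"ay":0,"az":0,"gripper":-1}]'

```text
time_s: 5.4
tool_pos: [546.5, 10.5, 163.3]
ee_rot: [0.022, 1.0, -0.0, -0.0]
contact_force: [-0.1, -0.3, -0.3]
finger_gap: -0.2
```

```bash
python3 - <<'E'
from h import *
st()
c=bot.capture('scene');st()
cv2.imwrite('pics/a4.png',cv2.resize(c['img'][160:260,230:330],None,fx=6,fy=6,interpolation=cv2.INTER_CUBIC))
E
```

```text
5.4 tcp_m [  0.  -20.8 163.3] F_m [-0.1 -0.3 -0.3] w [546.5  10.5 163.3] gap -0.2
5.45 tcp_m [  0.  -20.8 163.3] F_m [0.  0.6 0.4] w [546.5  10.5 163.3] gap 0.1
```

View pics/a4.png

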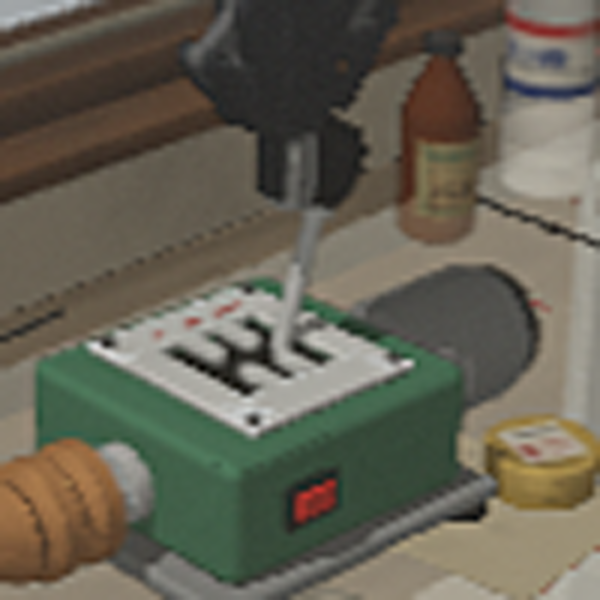

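The rod is at or near the third slot, and there is no stop force yet. I'll creep on.

Call:
move_arm --plan '[{"x":0,"y":-0.02,"z":0,"ax":0,"ay":0,"az":0,"gripper":-1},{"x":0,"y":-0.02,"z":0,"ax":0,"ay":0,"az":0,"gripper":-1},{"x":0,"y":-0.01,"z":0,"ax":0,"ay":0,"az":0,"gripper":-1},{"x":0,"y":0,"z":0,"ax":0,"ay":0,"az":0,"gripper":-1},{"x":0,"y":0,"z":0,"ax":0,"ay":0,"az":0,"gripper":-1}]'

```text
time_s: 5.87
tool_pos: [546.4, 8.5, 163.3]
ee_rot: [0.022, 1.0, -0.0, 0.0]
contact_force: [-0.5, -0.3, 0.7]
finger_gap: -0.1
```

```bash
cat >> h.py <<'E'
def lever(save=None):
    c,M=knob('scene')
    r=[]
    zm=c['z_map'];v,u=np.nonzero(zm>0)
    q=cv2.undistortPoints(np.stack([u,v],1).astype(float)[:,None],np.array(c['intrinsics']),np.array(c['D'],float))[:,0]
    z=zm[v,u];X=np.stack([q[:,0]*z,q[:,1]*z,z,np.ones_like(z)],1)@np.array(c['cam_to_world']).T
    P=(X[:,:3]-cen)@Rm
    a=P[(abs(P[:,0])<75)&(abs(P[:,1])<75)&(P[:,2]>97)&(P[:,2]<148)]
    k=P[(abs(P[:,0])<95)&(P[:,1]<0)&(P[:,1]>-80)&(P[:,2]>155)&(P[:,2]<200)]
    d=a-[0,0,20];print('rod n',len(a),'across~',np.arctan2(-d[:,1],d[:,2]).mean().round(3),'shift~',np.arctan2(d[:,0],np.hypot(d[:,1],d[:,2])).mean().round(3),'knob y min',np.percentile(k[:,1],[0,3,10]).round(1),'x',np.percentile(k[:,0],[2,98]).round(1))
    if save is not None:cv2.imwrite(save,c['img'])
    return c
E
python3 - <<'E'
from h import *
st();lever()
E
```

```text
5.87 tcp_m [  0.  -22.8 163.3] F_m [-0.5 -0.4  0.7] w [546.4   8.5 163.3] gap -0.1
rod n 59 across~ 0.307 shift~ -0.011 knob y min [-67.1 -61.6 -55.6] x [-16.1   2.6]
```

Call:
move_arm --plan '[{"x":0,"y":-0.02,"z":0,"ax":0,"ay":0,"az":0,"gripper":-1},{"x":0,"y":-0.02,"z":0,"ax":0,"ay":0,"az":0,"gripper":-1},{"x":0,"y":-0.01,"z":0,"ax":0,"ay":0,"az":0,"gripper":-1},{"x":0,"y":0,"z":0,"ax":0,"ay":0,"az":0,"gripper":-1},{"x":0,"y":0,"z":0,"ax":0,"ay":0,"az":0,"gripper":-1}]'

```text
time_s: 6.33
tool_pos: [546.3, 6.7, 163.3]
ee_rot: [0.022, 1.0, 0.0, -0.0]
contact_force: [0.5, 3.4, -1.2]
finger_gap: 0.3
```

```bash
python3 - <<'E'
from h import *
st();lever();st()
E
```

```text
6.33 tcp_m [ -0.  -24.7 163.3] F_m [ 0.3  3.4 -1.2] w [546.3   6.7 163.3] gap 0.3
rod n 62 across~ 0.313 shift~ -0.007 knob y min [-68.7 -63.9 -56.6] x [-15.3   5.2]
6.38 tcp_m [-1.000e-01 -2.470e+01  1.633e+02] F_m [ 0.6  2.7 -1.7] w [546.3   6.6 163.3] gap 0.0
```

3 N at the stop, so the lever is in line with slot three. Next I'll back off left, go round behind the knob and lower to about z=153.

Call:
move_arm --plan '[{"x":0,"y":0.1,"z":0,"ax":0,"ay":0,"az":0,"gripper":-1},{"x":0,"y":0.4,"z":0,"ax":0,"ay":0,"az":0,"gripper":-1},{"x":0.4,"y":0.1,"z":0,"ax":0,"ay":0,"az":0,"gripper":-1},{"x":0.6,"y":0,"z":0,"ax":0,"ay":0,"az":0,"gripper":-1},{"x":0.5,"y":0,"z":0,"ax":0,"ay":0,"az":0,"gripper":-1}]'

```text
time_s: 6.8
tool_pos: [486.5, 33.5, 163.2]
ee_rot: [0.022, 1.0, -0.0, -0.0]
contact_force: [-0.7, -0.2, -0.2]
finger_gap: -0.6
```

Call:
move_arm --plan '[{"x":0,"y":-0.3,"z":0.1,"ax":0,"ay":0,"az":0,"gripper":-1},{"x":0,"y":-0.5,"z":0.1,"ax":0,"ay":0,"az":0,"gripper":-1},{"x":0,"y":-0.5,"z":0.05,"ax":0,"ay":0,"az":0,"gripper":-1},{"x":0,"y":0,"z":0,"ax":0,"ay":0,"az":0,"gripper":-1},{"x":0,"y":0,"z":0,"ax":0,"ay":0,"az":0,"gripper":-1}]'

```text
time_s: 7.22
tool_pos: [485.6, -19.6, 153.4]
ee_rot: [0.023, 1.0, -0.0, 0.0]
contact_force: [0.2, -0.2, -0.3]
finger_gap: -0.4
```

```bash
python3 - <<'E'
from h import *
st();c=lever()
a=c['img'][150:270,210:330];b=bot.capture('top')['img'][170:270,215:335]
cv2.imwrite('pics/a5.png',np.hstack([cv2.resize(i,(400,int(400/i.shape[1]*i.shape[0])),interpolation=cv2.INTER_CUBIC)[:333] for i in(a,b)]))
E
```

```text
7.22 tcp_m [-59.6 -53.6 153.4] F_m [ 0.2 -0.2 -0.3] w [485.6 -19.6 153.4] gap -0.4
rod n 62 across~ 0.311 shift~ -0.008 knob y min [-66.5 -62.8 -57.2] x [-74.    9.7]
```

View pics/a5.png

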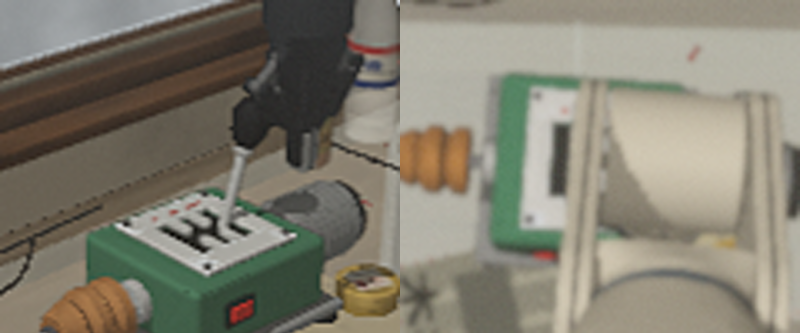

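The fingers are behind the knob and the lever stands at the third slot. Now the forward push.

Call:
move_arm --plan '[{"x":-0.3,"y":0,"z":0,"ax":0,"ay":0,"az":0,"gripper":-1},{"x":-0.2,"y":0,"z":0,"ax":0,"ay":0,"az":0,"gripper":-1},{"x":-0.1,"y":0,"z":0,"ax":0,"ay":0,"az":0,"gripper":-1},{"x":-0.1,"y":0,"z":0,"ax":0,"ay":0,"az":0,"gripper":-1},{"x":-0.1,"y":0,"z":0,"ax":0,"ay":0,"az":0,"gripper":-1}]'

```text
time_s: 7.73
tool_pos: [517.4, -19.9, 153.2]
ee_rot: [0.022, 1.0, 0.0, -0.0]
contact_force: [0.4, 0.1, -0.4]
finger_gap: 0.1
```

Call:
move_arm --plan '[{"x":-0.1,"y":0,"z":0,"ax":0,"ay":0,"az":0,"gripper":-1},{"x":-0.1,"y":0,"z":0,"ax":0,"ay":0,"az":0,"gripper":-1},{"x":-0.1,"y":0,"z":0,"ax":0,"ay":0,"az":0,"gripper":-1},{"x":-0.05,"y":0,"z":0,"ax":0,"ay":0,"az":0,"gripper":-1},{"x":0,"y":0,"z":0,"ax":0,"ay":0,"az":0,"gripper":-1}]'

```text
time_s: 8.15
tool_pos: [531.6, -20.9, 153.3]
ee_rot: [0.022, 1.0, 0.0, 0.0]
contact_force: [0.1, -0.0, -0.3]
finger_gap: -0.1
```

```bash
python3 - <<'E'
from h import *
st();c=lever()
E
```

```text
8.15 tcp_m [-13.6 -52.8 153.3] F_m [ 0.1 -0.  -0.3] w [531.6 -20.9 153.3] gap -0.1
rod n 58 across~ 0.317 shift~ 0.063 knob y min [-79.2 -67.3 -58.4] x [-28.2  21.8]
```

The lever is entering slot three with almost no force.

Call:
move_arm --plan '[{"x":-0.1,"y":0.01,"z":0,"ax":0,"ay":0,"az":0,"gripper":-1},{"x":-0.1,"y":0.01,"z":0,"ax":0,"ay":0,"az":0,"gripper":-1},{"x":-0.1,"y":0.01,"z":0,"ax":0,"ay":0,"az":0,"gripper":-1},{"x":-0.1,"y":0.01,"z":0,"ax":0,"ay":0,"az":0,"gripper":-1},{"x":-0.1,"y":0.01,"z":0,"ax":0,"ay":0,"az":0,"gripper":-1}]'

```text
time_s: 8.62
tool_pos: [551.6, -19.7, 153.3]
ee_rot: [0.022, 1.0, -0.0, -0.0]
contact_force: [-0.1, 0.3, -0.6]
finger_gap: 0.1
```

Call:
move_arm --plan '[{"x":-0.1,"y":0,"z":0,"ax":0,"ay":0,"az":0,"gripper":-1},{"x":-0.1,"y":0,"z":0,"ax":0,"ay":0,"az":0,"gripper":-1},{"x":-0.08,"y":0,"z":0,"ax":0,"ay":0,"az":0,"gripper":-1},{"x":-0.05,"y":0,"z":0,"ax":0,"ay":0,"az":0,"gripper":-1},{"x":0,"y":0,"z":0,"ax":0,"ay":0,"az":0,"gripper":-1}]'

```text
time_s: 9.03
tool_pos: [564.9, -20.3, 153.3]
ee_rot: [0.022, 1.0, -0.0, 0.0]
contact_force: [0.1, 0.6, -0.6]
finger_gap: 0.0
```

```bash
python3 - <<'E'
from h import *
st();c=lever()
E
```

```text
9.03 tcp_m [ 19.7 -50.8 153.3] F_m [ 0.1  0.6 -0.6] w [564.9 -20.3 153.3] gap 0.0
rod n 61 across~ 0.315 shift~ 0.265 knob y min [-74.2 -63.4 -55.6] x [ 4.7 52.6]
```

Call:
move_arm --plan '[{"x":-0.07,"y":0,"z":0,"ax":0,"ay":0,"az":0,"gripper":-1},{"x":-0.05,"y":0,"z":0,"ax":0,"ay":0,"az":0,"gripper":-1},{"x":-0.03,"y":0,"z":0,"ax":0,"ay":0,"az":0,"gripper":-1},{"x":-0.02,"y":0,"z":0,"ax":0,"ay":0,"az":0,"gripper":-1},{"x":-0.02,"y":0,"z":0,"ax":0,"ay":0,"az":0,"gripper":-1}]'

```text
time_s: 9.5
tool_pos: [572.0, -20.6, 153.3]
ee_rot: [0.022, 1.0, 0.0, -0.0]
contact_force: [-0.4, -0.3, 0.8]
finger_gap: 0.3
```

```bash
python3 - <<'E'
from h import *
st();c=lever()
E
```

```text
9.5 tcp_m [ 26.8 -50.8 153.3] F_m [-0.4 -0.3  0.8] w [572.  -20.6 153.3] gap 0.3
rod n 56 across~ 0.309 shift~ 0.303 knob y min [-78.9 -61.  -54.3] x [11.9 62.8]
```

Call:
move_arm --plan '[{"x":-0.03,"y":0,"z":0,"ax":0,"ay":0,"az":0,"gripper":-1},{"x":-0.03,"y":0,"z":0,"ax":0,"ay":0,"az":0,"gripper":-1},{"x":-0.02,"y":0,"z":0,"ax":0,"ay":0,"az":0,"gripper":-1},{"x":-0.02,"y":0,"z":0,"ax":0,"ay":0,"az":0,"gripper":-1},{"x":0,"y":0,"z":0,"ax":0,"ay":0,"az":0,"gripper":-1}]'

```text
time_s: 9.97
tool_pos: [575.2, -20.7, 152.9]
ee_rot: [0.022, 1.0, 0.0, -0.001]
contact_force: [-2.9, 0.4, -2.2]
finger_gap: -0.2
```

```bash
python3 - <<'E'
from h import *
st();c=lever();st()
E
```

```text
9.97 tcp_m [ 30.  -50.7 152.9] F_m [-3.   0.2 -2.2] w [575.2 -20.7 152.9] gap -0.2
rod n 66 across~ 0.314 shift~ 0.318 knob y min [-65.4 -60.4 -56.6] x [15.4 67.3]
10.02 tcp_m [ 30.1 -50.7 152.9] F_m [-3.5  0.5 -1.8] w [575.2 -20.7 152.9] gap 0.1
```

Call:
move_arm --plan '[{"x":-0.02,"y":0,"z":0,"ax":0,"ay":0,"az":0,"gripper":-1},{"x":-0.02,"y":0,"z":0,"ax":0,"ay":0,"az":0,"gripper":-1},{"x":0,"y":0,"z":0,"ax":0,"ay":0,"az":0,"gripper":-1},{"x":0,"y":0,"z":0,"ax":0,"ay":0,"az":0,"gripper":-1},{"x":0,"y":0,"z":0,"ax":0,"ay":0,"az":0,"gripper":-1}]'

```text
time_s: 10.43
tool_pos: [576.6, -20.8, 152.8]
ee_rot: [0.022, 1.0, 0.0, -0.001]
contact_force: [-5.4, 2.2, -2.8]
finger_gap: -0.0
```

```bash
python3 - <<'E'
from h import *
st();c=lever();st()
E
```

```text
10.43 tcp_m [ 31.4 -50.7 152.8] F_m [-5.5  2.  -2.8] w [576.6 -20.8 152.8] gap -0.0
rod n 79 across~ 0.313 shift~ 0.325 knob y min [-79.6 -62.7 -55.3] x [16.3 66.2]
10.48 tcp_m [ 31.4 -50.7 152.8] F_m [-4.8  0.7 -3.7] w [576.6 -20.7 152.8] gap 0.2
```

It is at the stop, about 5 N. I'll withdraw straight back, then up.

Call:
move_arm --plan '[{"x":0.1,"y":0,"z":0,"ax":0,"ay":0,"az":0,"gripper":-1},{"x":0.3,"y":0,"z":0,"ax":0,"ay":0,"az":0,"gripper":-1},{"x":0.6,"y":0,"z":0,"ax":0,"ay":0,"az":0,"gripper":-1},{"x":0.6,"y":0,"z":-0.3,"ax":0,"ay":0,"az":0,"gripper":-1},{"x":0.5,"y":0,"z":-0.7,"ax":0,"ay":0,"az":0,"gripper":-1}]'

```text
time_s: 10.9
tool_pos: [491.3, -17.2, 191.5]
ee_rot: [0.022, 1.0, -0.0, -0.002]
contact_force: [-0.1, -0.1, 0.5]
finger_gap: -0.3
```

Call:
move_arm --plan '[{"x":0,"y":-0.5,"z":-0.7,"ax":0,"ay":0,"az":0,"gripper":-1},{"x":0,"y":-0.8,"z":-0.4,"ax":0,"ay":0,"az":0,"gripper":-1},{"x":0,"y":-0.9,"z":0,"ax":0,"ay":0,"az":0,"gripper":-1},{"x":0,"y":-0.9,"z":0,"ax":0,"ay":0,"az":0,"gripper":-1},{"x":0,"y":-0.5,"z":0,"ax":0,"ay":0,"az":0,"gripper":-1}]'

```text
time_s: 11.32
tool_pos: [488.7, -164.6, 239.3]
ee_rot: [0.023, 1.0, -0.001, 0.003]
contact_force: [0.0, 0.1, -0.7]
finger_gap: -0.1
```

Call:
move_arm --plan '[{"x":0,"y":-0.9,"z":0,"ax":0,"ay":0,"az":0,"gripper":-1},{"x":0,"y":-0.9,"z":0,"ax":0,"ay":0,"az":0,"gripper":-1},{"x":0,"y":-0.4,"z":0,"ax":0,"ay":0,"az":0,"gripper":-1},{"x":0,"y":0,"z":0,"ax":0,"ay":0,"az":0,"gripper":-1},{"x":0,"y":0,"z":0,"ax":0,"ay":0,"az":0,"gripper":-1}]'

```text
time_s: 11.73
tool_pos: [483.9, -250.1, 238.0]
ee_rot: [0.023, 1.0, -0.001, 0.001]
contact_force: [-0.6, 1.0, 0.8]
finger_gap: 0.1
```

```bash
python3 - <<'E'
from h import *
st();c=lever()
for n in('scene','top'):
    _,M=knob(n);g=M[M[:,2]>150];print(n,len(g),g.mean(0))
a=c['img'][160:260,230:330];b=bot.capture('top')['img'][170:270,225:345]
cv2.imwrite('pics/a6.png',np.hstack([cv2.resize(i,(400,int(400/i.shape[1]*i.shape[0])),interpolation=cv2.INTER_CUBIC)[:333] for i in(a,b)]))
cv2.imwrite('pics/top9.png',bot.capture('top')['img'])
E
```

```text
11.73 tcp_m [ -51.2 -283.9  238. ] F_m [-0.6  1.   0.8] w [ 483.9 -250.1  238. ] gap 0.1
rod n 58 across~ 0.311 shift~ 0.305 knob y min [-68.8 -62.1 -58. ] x [36.7 63. ]
scene 144 [ 46.9934932  -45.11846737 172.48680418]
top 150 [ 53.77749035 -50.95730274 181.12366157]
```

View pics/a6.png

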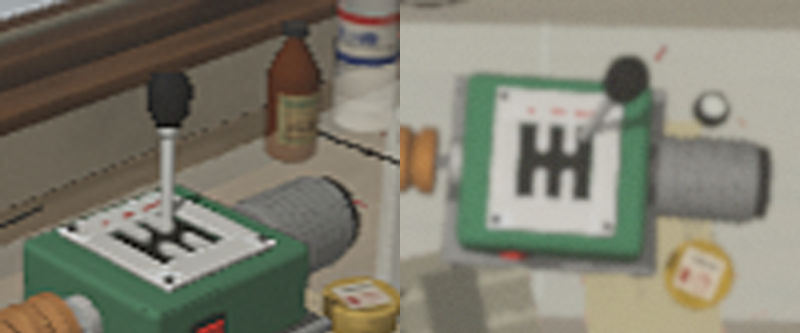

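View pics/top9.png

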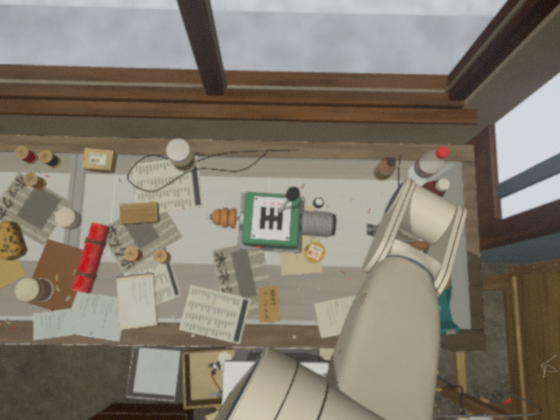

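The knob is forward in the third slot and everything else looks in place. I'll check the shift angle more exactly from the knob's silhouette in both cameras, using the start image as a reference.

```bash
cat > fit.py <<'E'
from h import *
import pickle
def fit(c,u0,v0):
    g=c['img'].max(2);m=np.zeros(g.shape,np.uint8);m[v0-14:v0+15,u0-11:u0+12]=(g<75)[v0-14:v0+15,u0-11:u0+12]
    m=cv2.morphologyEx(m,cv2.MORPH_OPEN,np.ones((3,3),np.uint8))
    n,l,s,cc=cv2.connectedComponentsWithStats(m);i=1+np.argmin(np.hypot(*(cc[1:]-[u0,v0]).T));u,v=cc[i]
    a=Rm.T@(px2w(c,u,v,500.)-cen)-[0,0,20];b=Rm.T@(px2w(c,u,v,1000.)-cen)-[0,0,20]
    d=(b-a)/np.linalg.norm(b-a);k=a@d;disc=k*k-a@a+165**2
    p=a+d*(-k-np.sqrt(max(disc,0)))
    print('px',u.round(1),v.round(1),'area',s[i,4],'disc',round(disc),'knob',p.round(1),'across',np.arctan2(-p[1],p[2]).round(3),'shift',np.arcsin(p[0]/165).round(3))
E
python3 - <<'E'
from fit import *
d=pickle.load(open('d0.pkl','rb'))
fit(d['top'],264,210);fit(d['scene'],266,190)
fit(bot.capture('top'),293,194);fit(bot.capture('scene'),272,184)
E
```

```text
px 266.5 212.5 area 163 disc 26171 knob [ -2.1  13.5 164.4] across -0.082 shift -0.013
px 266.1 190.0 area 148 disc 4988 knob [  6.1  17.2 164. ] across -0.105 shift 0.037
px 292.5 193.8 area 120 disc 16296 knob [ 56.6 -52.2 146. ] across 0.343 shift 0.35
px 272.0 181.5 area 204 disc -2912 knob [ 47.2 -44.1 161.1] across 0.267 shift 0.29
```

```bash
python3 - <<'E'
from h import *
st();print(bot.close_job())
E
```

```text
12.08 tcp_m [ -51.6 -281.9  237.4] F_m [ 0.2  0.3 -1. ] w [ 483.6 -248.1  237.4] gap 0.4
the job is handed in; nothing more can be done
None
```

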